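Flick the stock wheel to its full mark

TASK

The tray of round bearings has just been refilled. With a fingertip, flick the teeth at the edge of that tray's counter wheel anticlockwise (seen from above), click by click, until its one long tooth rests at the pointer on the tray; take your finger off and let the wheel settle one click short before the last flick, and never let it run past the pointer. Only push the wheel: grip and lift nothing, do not shove the tray along the bench, and leave the tray of pins, its wheel and everything else as they are.

Things in the scene. Friction and masses are not known exactly. Their poses are not given: they have to be found in the camera images.
- bearing_tray: Unit with an open tray holding three ball bearings; 1.4 kg loose steel unit on rubber feet. Origin on the bench under the wheel's axis; x points from wheel to tray, z up. Base plate x -62..200, y -62..62 mm, top at 9 mm. Tray walls at x 75..200 mm, y -62..62, top at 45 mm. The wheel lies flat, open on the -x side. Slides if pushed sideways with over about 6 N
- bearing_wheel (a joint): Bearing tray's wheel angle, growing anticlockwise from above. 0: long tooth on the unit's +x axis, at the pointer. At q the long tooth is q anticlockwise of that axis. One click = 0.785 rad, 8 a turn: a sprung detent holds every multiple; past half a click it snaps on, short of that back. Up to 0.15 N m (3 N at a tooth). Stops at -3.65 and 1.7. Starts 2 to 4 clicks short of 0
- bearing_hub (a point): Top of the bearing wheel's hub, on its axis, 44 mm above the bench; hub radius 13 mm. Teeth: 8 upright radial blades every 0.785 rad, 6 mm thick, 34 to 56 mm off the axis (long one: from hub to 66 mm), 24 to 44 mm above the bench. Disc under the teeth: radius 40 mm, top at 24 mm. Outside the disc only the base plate (9 mm) and a detent housing (19 mm) lie beneath
- bearing_mark (a point): outer end of the bearing wheel's long tooth, mid-height: 66 mm from the axis, 34 mm above the bench
- bearing_pointer (a point): tip of the fixed steel wedge (pointer) on the bearing tray's front wall, 68 mm from the wheel's axis, 44 to 50 mm above the bench
- pin_tray: The other unit, the same in all but its contents: three headed steel pins. Leave it alone. Origin and axes as for the bearing tray
- pin_wheel (a joint): the pin tray's wheel, same build; it starts three clicks short and must stay there
- pin_mark (a point): outer end of the pin wheel's long tooth
- bearing0: round steel ball bearing lying flat in the bearing tray, 42 mm diameter, 20 mm dark bore, 14 mm high, loose; origin at the centre of its underside
- bearing1: round steel ball bearing lying flat in the bearing tray, 42 mm diameter, 20 mm dark bore, 14 mm high, loose; origin at the centre of its underside
- bearing2: round steel ball bearing lying flat in the bearing tray, 42 mm diameter, 20 mm dark bore, 14 mm high, loose; origin at the centre of its underside
- pin0: headed steel pin, 89 mm long along its y, 14 mm shank, 22 mm head, lying loose in the pin tray; origin on the tray floor below its middle
- pin1: headed steel pin, 89 mm long along its y, 14 mm shank, 22 mm head, lying loose in the pin tray; origin on the tray floor below its middle
- pin2: headed steel pin, 89 mm long along its y, 14 mm shank, 22 mm head, lying loose in the pin tray; origin on the tray floor below its middle
- grease_tin: short round tin, 52 mm diameter, 50 mm high, standing between the two units; loose, origin at the underside
- spray_can: aerosol can, 58 mm diameter, 170 mm high, standing on the left; loose, origin at the underside
- carton: small cardboard carton 110 x 85 x 60 mm on the right; loose, origin at the underside
- wrench: ring wrench 185 mm long lying on the left, along its x; loose, origin at the underside
- screwdriver: screwdriver lying on the right, along its x; loose, origin at the underside

How it is judged (in metres and radians):
On the way, in this order (a step that is already met when the one before it is completed fails the run):
1. the bearing wheel rests one click short of the pointer, with no finger on it (value of joint bearing_wheel between -0.905398 and -0.665398 rad and contact force between the fingers and bearing_tray below 0.05 N and velocity of joint bearing_wheel between -0.3 and 0.3 rad/s), for 0.2 s.
2. the bearing wheel rests with its long tooth at the pointer (value of joint bearing_wheel between -0.12 and 0.12 rad and velocity of joint bearing_wheel between -0.3 and 0.3 rad/s), for 0.2 s.
At the end, for the whole second after the job is handed in: The bearing wheel is at rest with its long tooth within 0.12 rad of the pointer, both trays are within 20 mm of where they stood, and the pin wheel has not been turned (all of step 2 and distance of each of bearing_tray, pin_tray, pin_mark from where it was at the start of the episode below 0.02 m); the robot touches nothing.
It fails at once if the bearing wheel runs past the pointer by more than half a click (value of joint bearing_wheel above 0.392699 rad).
It fails at once if a tray is shoved more than 20 mm or lifted more than 12 mm (distance of any of bearing_tray, pin_tray from where it was at the start of the episode above 0.02 m or height (world z) of any of bearing_tray, pin_tray above 0.012 m).
It fails at once if the pin tray's wheel is turned (distance of pin_mark from where it was at the start of the episode above 0.027 m).
It fails at once if something in the trays or on the bench is lifted or moved more than 25 mm (distance of any of bearing0, bearing1, bearing2, pin0, pin1, pin2, grease_tin, spray_can, carton, wrench, screwdriver from where it was at the start of the episode above 0.025 m).
It also fails if it takes over 48 s, if anything falls off the work surface, if the arm or the gripper's body presses on something with over 40 N, if the wrist force passes 120 N, or if a joint passes its speed limit or range.

ROBOT

A 6-joint arm with a two-finger parallel gripper is mounted at the origin on the work surface. World frame = base frame: x ahead of the robot, y to its left, z up, the work surface at z = 0. Lengths are in mm, angles in rad, forces in N, time in s.
With the tool pointing down it reaches from about 400 to 925 mm from the base axis. Payload 12.5 kg.
Tool frame: the origin (TCP) lies on the mounting face of the last link; the fingertips stand 190 mm ahead of it and the grasp point (between the pads) lies 171 mm ahead of it; x points along the fingers, y is the direction in which the jaws open and shut, and the axes are right-handed (so a half turn about x gives the same grasp; the last joint's range is limited). The gripper opens to 95 mm and grips with 3 to 60 N. Pads are 20 mm wide; open, the fingers measure 119 mm over their backs; the gripper's body (75 mm by 180 mm) begins 59 mm behind the grasp point.
Start: joints at [-1.331, 0.491, 1.559, -0, 1.092, -0.106], TCP at [211.863, -587.996, 404.761] pointing down, gripper open.
Joint ranges: [-3.1, 3.1], [-0.84, 2.19], [0.05, 2.79], [-1.13, 4.28], [0.06, 2.93], [-2.69, 2.69]. Speed limits (rad/s): [2.22, 2.22, 2.79, 3.14, 3.14, 3.14].

INTERFACE

Orientations are given as [roll, pitch, yaw] about the fixed x, y, z axes, in that order (R = Rz(yaw) Ry(pitch) Rx(roll)).
In Python, from cell import env, eyes gives the robot as it stands. The module is installed in compiled form; this text tells all that it offers.
- The arm moves only by the tool jog_arm, never from a script. Its argument "deltas" is one flat list of numbers, 7 for each row, row after row: the shift along the tool's x, y, z in mm, then the turn, a rotation vector about the tool's x, y, z in rad, then the opening, from 0 (shut) to 1 (fully open). A call has 1 to 10 rows; each row shifts and turns the pose as measured when the row begins, along the tool's axes as they then stand; what a row does not reach is not made up. A row lasts 1/8 s, in which the tool goes at most 62.5 mm and 10.7 degrees, less where a joint would pass 70% of its speed; a pose out of reach is approached as far as the arm can. A call is refused whole if a number of a shift passes 62.5 or a number of a turn 0.188, either way. A call with a gripper value outside its range is refused whole. The fingers move at their own pace and stop on an object; the grip force is fixed at half the most. Time passes only in rows, so rows that do not move let the fingers close. It gives the time, the measured TCP pose, the force and the opening at its end, in the units of the state.
- env.state(): the state, without advancing time (a new reading comes with each control period).
- eyes.read_camera(name): name is "side" or "top" or "wrist"; returns a dict with "image" (420x560x3 uint8, red, green, blue), "fovy" (degrees; the focal length in pixels is half the picture's height over the tangent of half this angle, whatever the lens; pixels are square), "cx", "cy" (the principal point, pixels), "world_from_camera" (4x4, takes a point from camera to world coordinates). Camera axes: x right, y up, looking along -z (the intrinsics and any distortion apply to the point x, -y, -z); pixel columns grow to the right and rows downward; lengths in mm; the calibration is good to about 2 mm. A picture is of the moment at which its call begins. There is no depth.
- env.job_done(): hands the job in, once; it reports no verdict.
The state is a dict: "t": time; "joints": joint angles; "qvel": joint speeds; "tau": joint torques, N m; "eef_pos": TCP position; "tcp_rot": TCP orientation; "ft_force": force on the tool from outside, world axes, zero at the start; "moment": the same for the moment, N m; "opening": opening from 0.0 (shut) to 1.0 (fully open).
Only numpy, scipy, OpenCV 4.12 (cv2) and the standard library are available. Lean on these libraries where they do the work, as an engineer would, in place of code of your own. Each camera call takes 0.05 s, during which the arm holds its last target.

## Working session

There is one attempt and no reset: what is moved stays moved. The work goes in short steps, Python scripts to look and compute and a tool call to move; the robot and the scene stay as the last step left them, time stands still between calls to the robot, and variables do not carry over. Pictures are saved under pics/ and viewed, and the job is handed in when it is done.

Besides the shell and the picture viewer there is one more tool, called after "Request:" as a command line: name --argument value ..., lists and objects as JSON in quotes. jog_arm: Moves the arm, as the interface text tells. Its arguments: {"type":"object","properties":{"deltas":{"type":"array","items":{"type":"number"}}},"required":["deltas"]}

```bash
mkdir -p pics; cat > h.py <<'E'
from cell import env, eyes
import numpy as np, cv2
def shot(n,f):
    d=eyes.read_camera(n); cv2.imwrite('pics/'+f,d['image'][:,:,::-1]); return d
def K(d):
    f=d['image'].shape[0]/2/np.tan(np.radians(d['fovy'])/2); return f
def ray(d,u,v,z):
    f=K(d);T=np.array(d['world_from_camera']);r=T[:3,:3]@np.array([(u-d['cx'])/f,-(v-d['cy'])/f,-1]);o=T[:3,3]
    return o+r*(z-o[2])/r[2]
def proj(d,p):
    f=K(d);T=np.array(d['world_from_camera']);c=T[:3,:3].T@(np.array(p)-T[:3,3]);return d['cx']+f*c[0]/-c[2],d['cy']-f*c[1]/-c[2]
E
python3 - <<'E'
from h import *
for n in ('top','side','wrist'):
    d=shot(n,n+'0.png'); print({k:v for k,v in d.items() if k!='image'})
print(env.state())
E
```

```text
{'fovy': 47.277587009759394, 'cx': 288.58224781880756, 'cy': 207.66276811202712, 'world_from_camera': array([[-2.78669808e-02,  9.91421564e-01, -1.27697745e-01,
         3.60766260e+02],
       [-9.99507031e-01, -2.57876653e-02,  1.79078787e-02,
         4.27491999e+00],
       [ 1.44612304e-02,  1.28133832e-01,  9.91651448e-01,
         1.27306535e+03],
       [ 0.00000000e+00,  0.00000000e+00,  0.00000000e+00,
         1.00000000e+00]])}
{'fovy': 43.76351394951466, 'cx': 281.7149989950603, 'cy': 194.2206832605421, 'world_from_camera': array([[-9.27225554e-01,  1.78800649e-01, -3.29063974e-01,
         7.66062621e+01],
       [-3.74097759e-01, -4.83092990e-01,  7.91626194e-01,
         1.12423771e+03],
       [-1.74252217e-02,  8.57118131e-01,  5.14825087e-01,
         7.67327849e+02],
       [ 0.00000000e+00,  0.00000000e+00,  0.00000000e+00,
         1.00000000e+00]])}
{'fovy': 64.32726031377345, 'cx': 284.3369819655696, 'cy': 213.98247703411982, 'world_from_camera': array([[ 3.38790871e-01,  9.01901870e-01,  2.67943582e-01,
         2.86771799e+02],
       [-9.40859886e-01,  3.25
[... 190 characters left out ...]
000e+00,
         1.00000000e+00]])}
{'t': 0.15, 'joints': array([-1.33062996e+00,  4.91442738e-01,  1.55930509e+00, -2.01428886e-06,
        1.09168105e+00, -1.05633050e-01]), 'qvel': array([-3.55069046e-04, -1.57495934e-03,  1.53456390e-04, -1.84327783e-03,
        7.23848633e-05,  2.97260493e-04]), 'tau': array([-3.12772054e-04, -6.12898278e+01, -2.58278453e+01,  6.92525343e-02,
        4.72985313e-02, -7.29022986e-05]), 'eef_pos': array([ 211.8421958 , -587.99148727,  404.28397272]), 'tcp_rot': array([-1.67429276,  1.56996009,  1.81310024]), 'ft_force': array([ 1.0941976 ,  0.64624414, -0.18610856]), 'moment': array([-0.00440462,  0.0076148 ,  0.02845048]), 'opening': 1.0008534484649128}
```

View pics/top0.png

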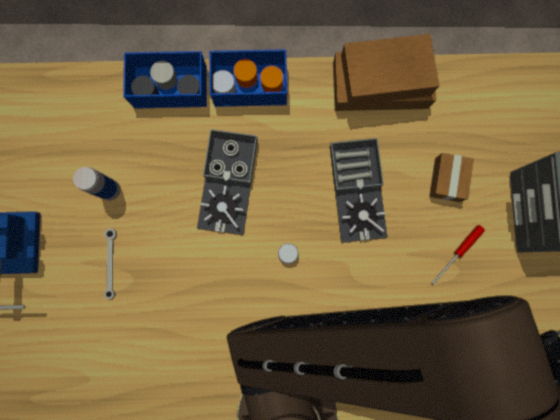

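View pics/side0.png

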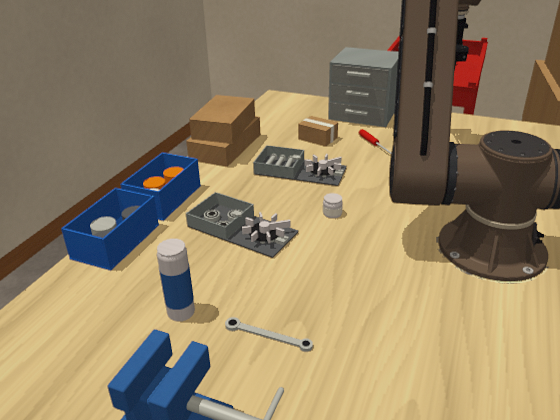

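The top view shows the bearing unit at about (225,182) with its wheel hub near (222,207). The pin unit is at about (360,190). I'll zoom in on the bearing wheel.

```bash
python3 - <<'E'
import cv2
a=cv2.imread('pics/top0.png')[120:245,185:275]; b=cv2.imread('pics/side0.png')[185:260,180:305]
cv2.imwrite('pics/z1.png',cv2.resize(a,None,fx=4.6,fy=4.6,interpolation=3)); cv2.imwrite('pics/z2.png',cv2.resize(b,None,fx=6,fy=6,interpolation=3))
E
```

```text
(no output)
```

View pics/z1.png

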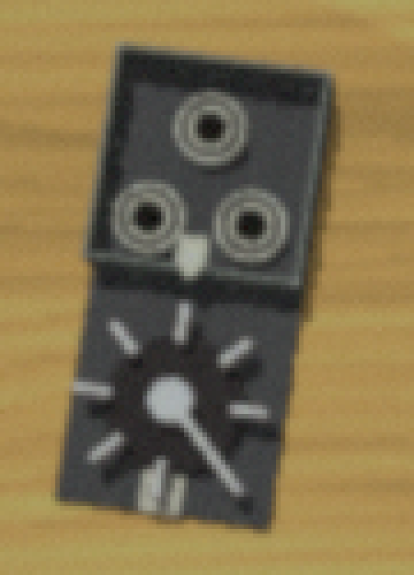

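View pics/z2.png

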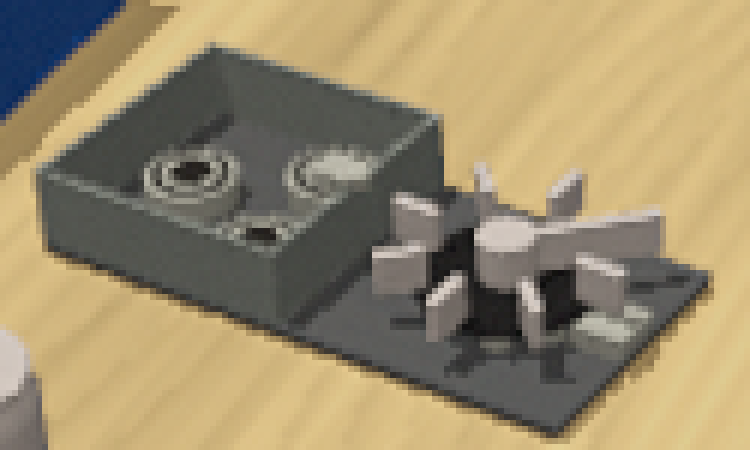

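```bash
python3 - <<'E'
from h import *
d=eyes.read_camera('top'); s=eyes.read_camera('side')
def z(x,y): return x/4.6+185-.4,y/4.6+120-.4
def w(x,y): return x/6+180-.4,y/6+185-.4
P=lambda q,h: ray(d,*z(*q),h).round(1)
S=lambda q,h: ray(s,*w(*q),h).round(1)
print('hub',P((170,398),44),S((508,235),44))
print('mark top',P((240,495),44),S((663,212),44))
for n,q in dict(NL=(122,46),NR=(332,73),SR=(303,283),SL=(92,262)).items(): print(n,P(q,45))
for n,q in dict(bl=(57,500),br=(268,530)).items(): print(n,P(q,9))
print('side corners',S((212,46),45),S((440,118),45),S((278,246),45),S((38,172),45))
print('pointer',P((192,280),47))
print('tin',ray(d,289,254,25),'can',ray(d,100,185,80))
from scipy.spatial.transform import Rotation as R
st=env.state();print(R.from_euler('xyz',st['tcp_rot']).as_matrix().round(3),st['opening'])
E
```

```text
hub [527.5 154.8  44. ] [526.4 157.7  44. ]
mark top [471.9 116.4  44. ] [473.  119.7  44. ]
NL [731.2 180.   45. ]
NR [712.4  60.4  45. ]
SR [590.9  79.1  45. ]
SL [606.  197.8  45. ]
bl [475.  224.2   9. ]
br [454.6 103.9   9. ]
side corners [712.1  66.9  45. ] [589.6  86.7  45. ] [610.6 199.3  45. ] [731.8 185.5  45. ]
pointer [593.9 141.4  47. ]
tin [400.44880969 -15.97180862  25.        ] can [584.00320119 454.08711424  80.        ]
[[-0.     0.339 -0.941]
 [ 0.    -0.941 -0.339]
 [-1.    -0.    -0.   ]] 0.9981126505614664
```

The wheel is at -3 clicks: the long tooth points 135° clockwise of the pointer. The hub is at about (526,155), with the tray yawed by -8.7°. I'll shut the gripper and move across while staying high.

Request:
jog_arm --deltas '[0,-36,-43,0,0,0,0,0,-36,-43,0,0,0,0,0,-36,-43,0,0,0,0,0,-36,-43,0,0,0,0,0,-36,-43,0,0,0,0,0,-36,-43,0,0,0,0,0,-36,-43,0,0,0,0,0,-36,-43,0,0,0,0]'

```text
t: 1.25
eef_pos: [442.7, -191.9, 404.0]
tcp_rot: [2.526, 1.57, -0.277]
ft_force: [0.3, -1.3, -1.2]
opening: 0.214
```

Request:
jog_arm --deltas '[0,-52,-15.5,0,0,0,0,0,-52,-15.5,0,0,0,0,0,-52,-15.5,0,0,0,0,0,-52,-15.5,0,0,0,0,0,-52,-15.5,0,0,0,0,0,-45,-15.5,0,0,0,0,0,0,0,-0.14,0,0,0,0,0,0,-0.14,0,0,0]'

```text
t: 2.25
eef_pos: [427.6, 140.6, 404.2]
tcp_rot: [2.467, 1.567, -0.043]
ft_force: [0.2, -0.3, 0.2]
opening: 0.003
```

```bash
cat >> h.py <<'E'
from scipy.spatial.transform import Rotation as R
def to(*targets):
    st=env.state();M=R.from_euler('xyz',st['tcp_rot']).as_matrix();p=st['eef_pos']
    print('p',p.round(1),'y ang',np.degrees(np.arctan2(M[1,1],M[0,1])).round(1),'j6',st['joints'][5].round(2),'F',st['ft_force'].round(1))
    for t in targets:
        d=np.array(t)-p; print(t,'tool delta',(M.T@d).round(1)); p=np.array(t)
E
python3 - <<'E'
from h import *
to((438,133,300),(438,133,218),(468,140,218))
shot('top','t1.png');shot('wrist','w1.png')
E
```

```text
p [427.6 140.6 404.2] y ang -53.8 j6 1.11 F [ 0.2 -0.3  0.2]
(438, 133, 300) tool delta [104.3  12.   -3.6]
(438, 133, 218) tool delta [82.  -0.2  0.3]
(468, 140, 218) tool delta [  0.1  12.1 -28.3]
```

View pics/w1.png

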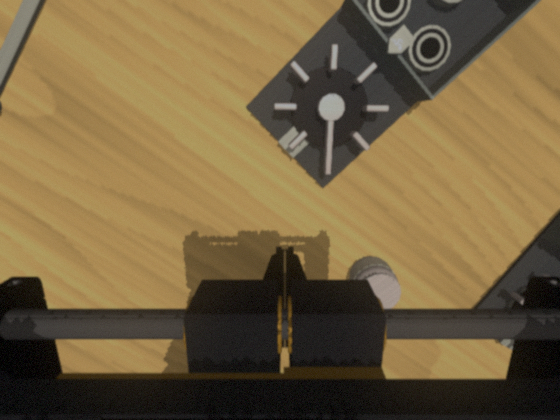

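The wrist view shows the hub at (331,107), the long tooth's end at (328,172) and the pointer tip at about (393,50). I'll use it to cross-check the hub.

```bash
python3 - <<'E'
from h import *
d=eyes.read_camera('wrist')
h=ray(d,331,107,44);m=ray(d,328,173,44);p=ray(d,393,49,47);print(h,m,p)
for a,b in ((h,m),(h,p)): print(np.linalg.norm((b-a)[:2]),np.degrees(np.arctan2(*(b-a)[1::-1])))
E
```

```text
[526.10732954 155.26733502  44.        ] [473.5368803  117.79588121  44.        ] [599.39517283 140.8217434   47.        ]
64.55820617612584 -144.51927947117875
74.69794569770325 -11.150496368651531
```

Request:
jog_arm --deltas '[52,6,-2,0,0,0,0,52,6,-2,0,0,0,0,41,0,0,0,0,0,0,0,0,0,0,0,0,0]'

```text
t: 2.9
eef_pos: [440.0, 131.3, 257.0]
tcp_rot: [2.596, 1.562, 0.061]
ft_force: [-0.2, -0.5, 0.7]
opening: 0.006
```

```bash
python3 - <<'E'
from h import *
to((438,133,218),(468,140,218))
d=shot('wrist','w2.png');shot('side','s2.png')
E
```

```text
p [440.  131.3 257. ] y ang -55.2 j6 1.11 F [-0.2 -0.5  0.7]
(438, 133, 218) tool delta [39.  -2.7  1. ]
(468, 140, 218) tool delta [  0.3  11.4 -28.6]
```

View pics/w2.png

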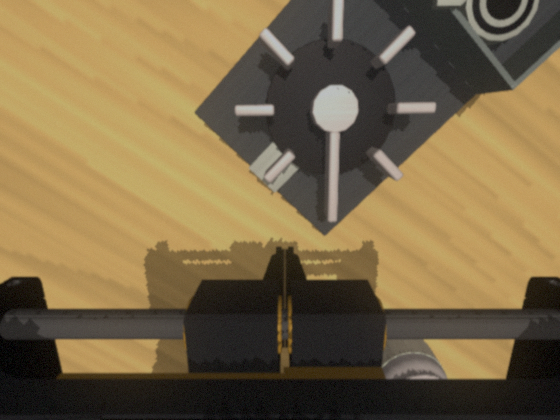

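View pics/s2.png

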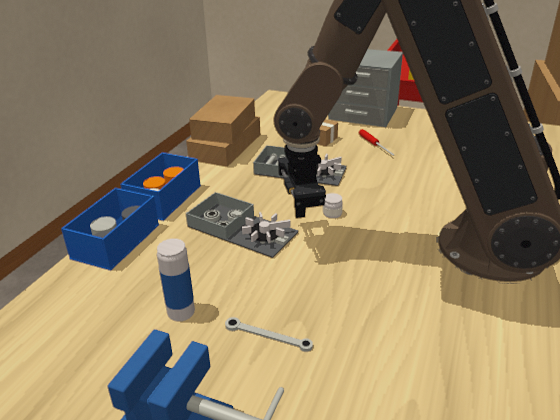

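Request:
jog_arm --deltas '[39,-2.5,1,0,0,0,0,0,0,0,0,0,0,0]'

```text
t: 3.25
eef_pos: [439.9, 133.2, 223.7]
tcp_rot: [2.648, 1.55, 0.113]
ft_force: [0.2, 0.9, 1.4]
opening: 0.007
```

```bash
python3 - <<'E'
from h import *
to((468,140,218),(495,103,218),(540,96,218))
E
```

```text
p [439.9 133.2 223.7] y ang -55.3 j6 1.12 F [0.2 0.9 1.4]
(468, 140, 218) tool delta [  6.3  10.4 -26.8]
(495, 103, 218) tool delta [ 0.5 45.8 -1.1]
(540, 96, 218) tool delta [  0.9  31.4 -33. ]
```

```bash
cat >> h.py <<'E'
def tip(*targets):
    st=env.state();M=R.from_euler('xyz',st['tcp_rot']).as_matrix();p=st['eef_pos']+190*M[:,0]
    print('tip',p.round(1),'y ang',np.degrees(np.arctan2(M[1,1],M[0,1])).round(1),'tilt',M[:2,0].round(3),'fix rot(tool)',np.cross([1,0,0],M.T@[0,0,-1]).round(3),'F',st['ft_force'].round(1))
    h=np.array([526,155]);v=p[:2]-h;print('tray angle',np.degrees(np.arctan2(v[1],v[0]))+8.7,'r',np.hypot(*v))
    for t in targets:
        d=np.array(t)-p; print(t,'tool delta',(M.T@d).round(1)); p=np.array(t)
E
python3 - <<'E'
from h import *
tip((468,140,28),(495,103,28),(540,96,28))
E
```

```text
tip [443.8 133.7  33.7] y ang -55.3 tilt [0.02  0.002] fix rot(tool) [ 0.    -0.018 -0.01 ] F [0.2 0.9 1.4]
tray angle -156.76047941578332 r 84.96356370404465
(468, 140, 28) tool delta [  6.2   8.6 -23.4]
(495, 103, 28) tool delta [ 0.5 45.8 -1.1]
(540, 96, 28) tool delta [  0.9  31.4 -33. ]
```

Request:
jog_arm --deltas '[3,5,-13.5,0,-0.018,-0.01,0,3,5,-13.5,0,0,0,0,0,0,0,0,0,0,0]'

```text
t: 3.62
eef_pos: [470.0, 140.9, 223.9]
tcp_rot: [2.731, 1.564, 0.194]
ft_force: [0.2, 1.0, -0.2]
opening: 0.006
```

```bash
python3 - <<'E'
from h import *
tip((468,140,28),(495,103,28),(540,96,28))
shot('wrist','w3.png')
E
```

```text
tip [471.4 141.1  33.9] y ang -55.3 tilt [0.007 0.001] fix rot(tool) [ 0.    -0.007 -0.003] F [ 0.2  1.  -0.2]
tray angle -157.04674164503916 r 56.377139304669605
(468, 140, 28) tool delta [ 5.8 -1.   3.4]
(495, 103, 28) tool delta [ 0.1 45.8 -1.2]
(540, 96, 28) tool delta [  0.3  31.4 -33. ]
```

View pics/w3.png

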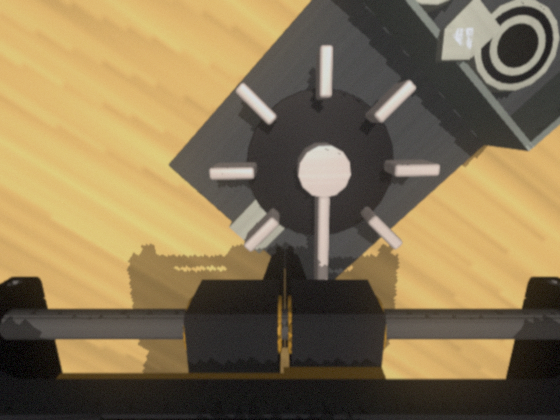

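Request:
jog_arm --deltas '[5,0,1,0,0,0,0,3,5,1,0,0,0,0,0,8,0,0,0,0,0,0,8,0,0,0,0,0,0,8,0,0,0,0,0,0,8,0,0,0,0]'

```text
invalid input
```

```bash
python3 - <<'E'
from h import *
tip((495,103,28),(540,96,28))
shot('wrist','w4.png')
E
```

```text
tip [470.7 141.   33.8] y ang -55.3 tilt [0.007 0.001] fix rot(tool) [ 0.    -0.006 -0.003] F [-0.2  0.3  0.1]
tray angle -157.11329042229696 r 57.031679370963914
(495, 103, 28) tool delta [ 5.9 45.1  1.7]
(540, 96, 28) tool delta [  0.3  31.4 -33. ]
```

View pics/w4.png

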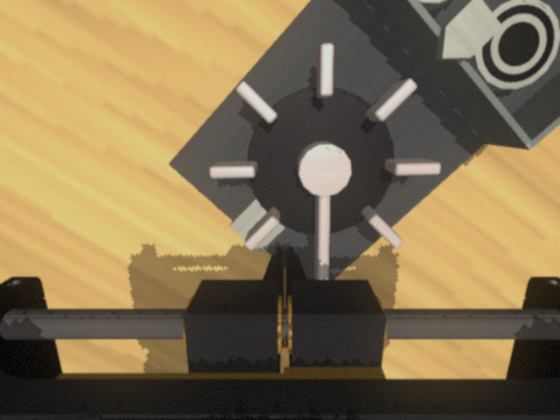

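Request:
jog_arm --deltas '[5,0,1,0,0,0,0,3,5,1,0,0,0,0,0,8,0,0,0,0,0,0,8,0,0,0,0,0,0,8,0,0,0,0,0,0,8,0,0,0,0,0]'

```text
t: 4.47
eef_pos: [488.8, 106.9, 215.1]
tcp_rot: [2.78, 1.566, 0.244]
ft_force: [0.8, 0.0, -0.3]
opening: 0.007
```

```bash
python3 - <<'E'
from h import *
tip((495,103,28),(540,96,28))
shot('wrist','w5.png')
E
```

```text
tip [489.7 107.1  25.1] y ang -55.3 tilt [0.004 0.001] fix rot(tool) [ 0.    -0.004 -0.002] F [ 0.8  0.  -0.3]
tray angle -118.48492316692777 r 60.12159376312538
(495, 103, 28) tool delta [-2.8  6.4 -2.1]
(540, 96, 28) tool delta [  0.2  31.4 -33. ]
```

View pics/w5.png

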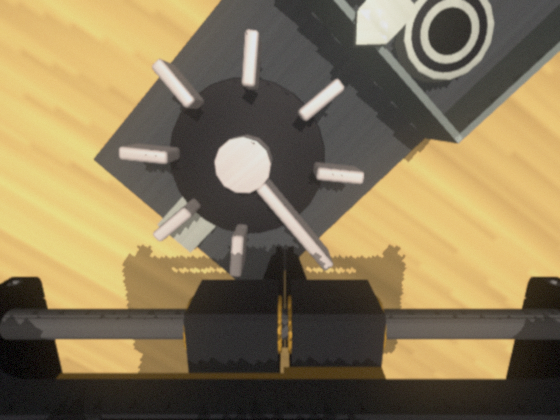

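The first click took: the long tooth now points at tray angle -90°, and the finger sits in the gap behind it. For the second click I'll follow the arc and turn the tool with it.

Request:
jog_arm --deltas '[-2,7,-2.5,-0.13,0,0,0,0,7,-2.5,-0.13,0,0,0,0,7,-2.5,-0.13,0,0,0,0,7,-2.5,-0.13,0,0,0,0,7,-2.5,-0.13,0,0,0,0,7,-2.5,-0.13,0,0,0]'

```text
t: 5.28
eef_pos: [531.9, 92.1, 217.3]
tcp_rot: [2.136, 1.569, 0.403]
ft_force: [-0.1, -0.5, 0.3]
opening: 0.009
```

```bash
python3 - <<'E'
from h import *
tip((540,96,28),(544,70,28))
shot('wrist','w6.png')
E
```

```text
tip [532.3  92.3  27.3] y ang -9.3 tilt [0.002 0.001] fix rot(tool) [ 0.    -0.001 -0.002] F [-0.1 -0.5  0.3]
tray angle -75.60975806725759 r 63.04104946773239
(540, 96, 28) tool delta [-0.7  7.  -4.9]
(544, 70, 28) tool delta [-0.   8.2 25. ]
```

View pics/w6.png

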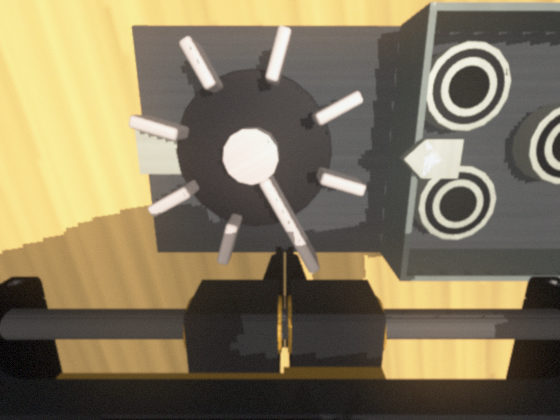

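The wheel is mid-click: the long tooth is at about -61° and the finger is still behind it. I'll push a few mm more.

Request:
jog_arm --deltas '[0,5,-2.5,0,0,0,0,0,4,-2,0,0,0,0]'

```text
t: 5.58
eef_pos: [542.6, 95.1, 217.4]
tcp_rot: [2.017, 1.568, 0.285]
ft_force: [-0.3, -0.9, 0.3]
opening: 0.002
```

```bash
python3 - <<'E'
from h import *
tip((540,96,28),(544,70,28))
shot('wrist','w7.png')
E
```

```text
tip [543.1  95.2  27.4] y ang -9.2 tilt [0.003 0.001] fix rot(tool) [ 0.    -0.001 -0.003] F [-0.3 -0.9  0.3]
tray angle -65.3216228572744 r 62.17776353877445
(540, 96, 28) tool delta [-0.6 -3.2 -0.3]
(544, 70, 28) tool delta [-0.   8.1 25. ]
```

View pics/w7.png

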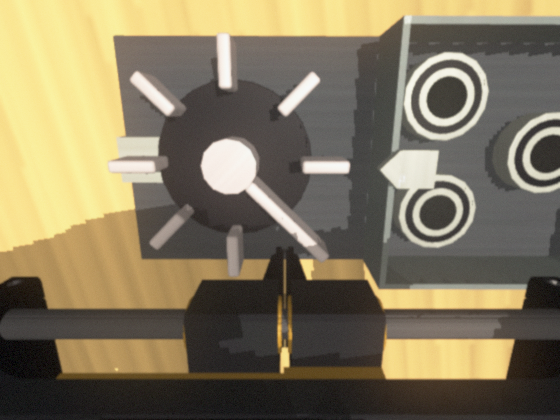

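The wheel is at -45°, one click short. I'll withdraw the finger straight out and let the wheel settle.

Request:
jog_arm --deltas '[0,0,15,0,0,0,0,0,0,20,0,0,0,0,0,0,0,0,0,0,0,0,0,0,0,0,0,0,0,0,0,0,0,0,0,0,0,0,0,0,0,0]'

```text
t: 6.38
eef_pos: [536.5, 57.7, 217.4]
tcp_rot: [2.026, 1.568, 0.291]
ft_force: [0.6, -0.2, 0.3]
opening: 0.005
```

```bash
python3 - <<'E'
from h import *
tip((495,65,28),(497,100,28),(540,96,28))
shot('wrist','w8.png');shot('side','s8.png');d=shot('top','t8.png')
E
```

```text
tip [537.   57.9  27.4] y ang -9.4 tilt [0.003 0.001] fix rot(tool) [ 0.    -0.001 -0.003] F [ 0.6 -0.2  0.3]
tray angle -74.84516749825912 r 97.73199372201489
(495, 65, 28) tool delta [ -0.7 -42.6  -0.2]
(497, 100, 28) tool delta [  0.   -3.7 -34.9]
(540, 96, 28) tool delta [ 0.1 43.1 -3.1]
```

View pics/w8.png

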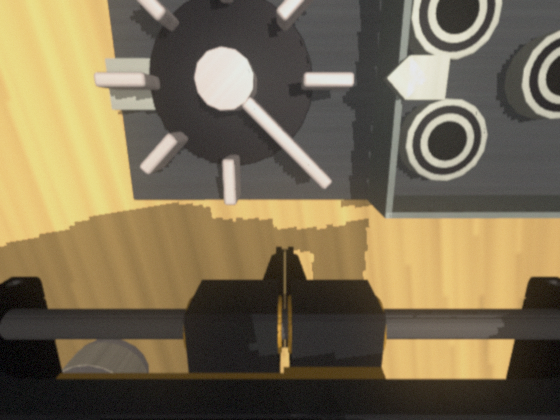

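The wheel is resting one click short, with the long tooth at -45° and the finger clear. Next I'll move into the gap behind the -90° tooth for the last flick.

Request:
jog_arm --deltas '[0,-22,0,0,0,0,0,0,-21,0,0,0,0,0,0,0,0,0,0,0,0,0,-2,-17,0,0,0,0,0,-2,-17,0,0,0,0,0,0,0,0,0,0,0]'

```text
t: 7.28
eef_pos: [496.8, 102.3, 217.4]
tcp_rot: [1.921, 1.565, 0.187]
ft_force: [-0.5, 0.1, 0.2]
opening: 0.008
```

```bash
python3 - <<'E'
from h import *
tip((540,96,28))
shot('wrist','w9.png')
E
```

```text
tip [497.9 102.5  27.4] y ang -9.4 tilt [0.005 0.001] fix rot(tool) [ 0.    -0.002 -0.005] F [-0.5  0.1  0.2]
tray angle -109.46093406142033 r 59.600943313656856
(540, 96, 28) tool delta [-0.4 42.6 -0.5]
```

View pics/w9.png

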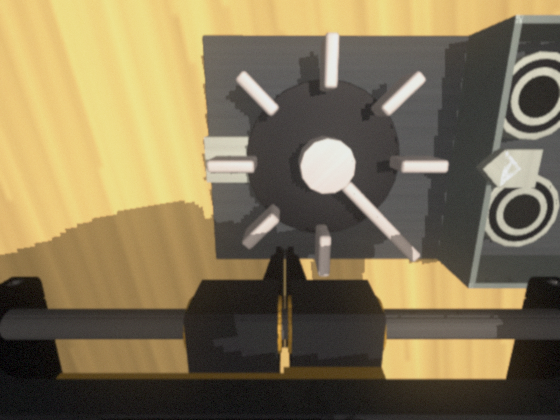

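Request:
jog_arm --deltas '[0,6,0,0,0,0,0,0,6,0,0,0,0,0,0,6,0,0,0,0,0,0,6,0,0,0,0,0,0,6,0,0,0,0,0,0,4,0,0,0,0,0,0,3,0,0,0,0,0,0,3,0,0,0,0,0,0,0,0,0,0,0,0]'

```text
t: 8.45
eef_pos: [539.5, 93.8, 217.4]
tcp_rot: [1.912, 1.566, 0.176]
ft_force: [0.3, 0.4, -0.2]
opening: 0.006
```

```bash
python3 - <<'E'
from h import *
tip((540,96,28))
shot('wrist','w10.png')
E
```

```text
tip [540.4  94.   27.4] y ang -9.4 tilt [0.005 0.001] fix rot(tool) [ 0.    -0.002 -0.005] F [ 0.3  0.4 -0.2]
tray angle -67.98968520076401 r 62.704281674783964
(540, 96, 28) tool delta [-0.6 -0.8 -1.9]
```

View pics/w10.png

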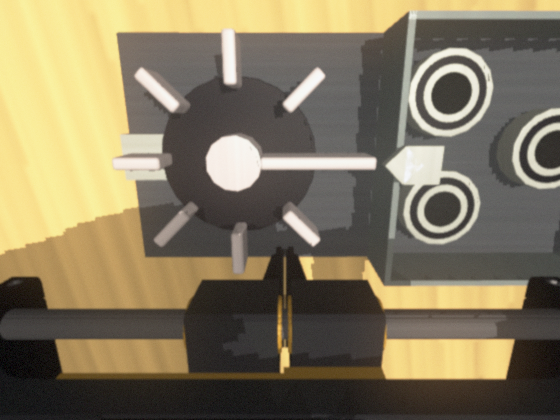

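The long tooth, from (235,163) to (375,163), now points at the pointer tip (387,165). I'll withdraw straight out, then up.

Request:
jog_arm --deltas '[0,0,15,0,0,0,0,0,0,20,0,0,0,0,-40,0,5,0,0,0,0,-50,0,0,0,0,0,0,-50,0,0,0,0,0,0,0,0,0,0,0,0,0,0,0,0,0,0,0,0,0,0,0,0,0,0,0]'

```text
t: 9.5
eef_pos: [529.8, 47.9, 359.1]
tcp_rot: [-2.848, 1.57, 1.699]
ft_force: [-0.8, 0.9, 0.6]
opening: 0.003
```

```bash
python3 - <<'E'
from h import *
tip()
d=shot('wrist','w11.png');shot('top','t11.png');s=shot('side','s11.png')
a=cv2.imread('pics/s8.png');cv2.imwrite('pics/z11.png',cv2.resize(cv2.imread('pics/s11.png')[140:265,170:360],None,fx=4,fy=4,interpolation=3))
E
```

```text
tip [529.8  48.  169.1] y ang -9.5 tilt [-0.     0.001] fix rot(tool) [ 0.    -0.001  0.   ] F [-0.8  0.9  0.6]
tray angle -79.24800209028314 r 107.03457222393618
```

View pics/w11.png

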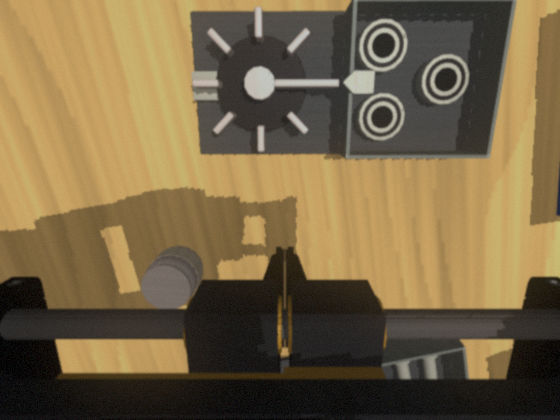

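View pics/z11.png

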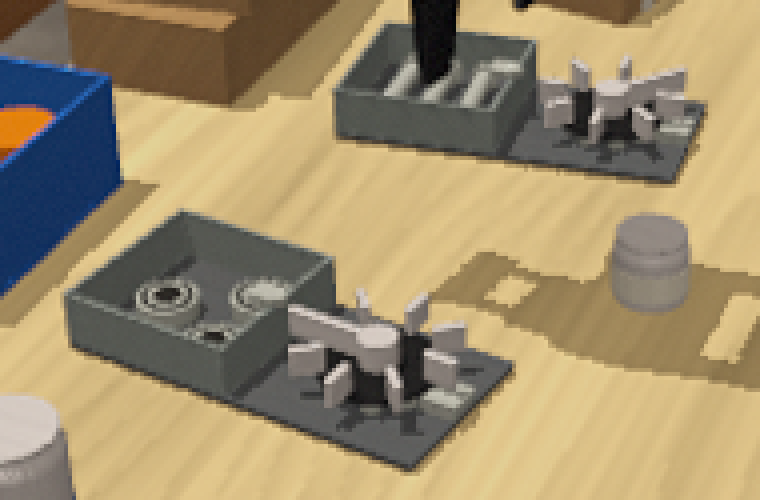

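```bash
python3 -c "
from h import *
env.job_done(); print(env.state()['t'])"
```

```text
the job is handed in; nothing more can be done
the job is handed in; nothing more can be done
```

I turned the bearing wheel three clicks anticlockwise with the shut fingertips, until its long tooth rested at the pointer, then handed the job in. It took about 10 s of robot time. The hand-in gave no verdict.

- **Start:** the wheel stood three clicks short, measured from the top, side and wrist views.
- **Flicks:** two clicks came first. The second hung mid-click at my first check, and a few more mm of push made it snap on. I then took the finger fully clear and left the wheel at rest one click short (long tooth at about -45°, no contact) before the last flick.
- **Last checks:** in the wrist view the long tooth lies in line with the pointer to within a degree or two. In the side view the bearing tray is within a pixel of where it started. The pin wheel and the tin look untouched. I did not separately measure the bearings, the pins or the other loose items on the bench. The fingers ended about 170 mm above the bench, touching nothing, and the wrist force stayed around 1 N at every reading.
- **What went wrong:** one jog call was refused because a number was missing, and nothing moved. The early downward moves stopped about 6 mm high with a slight tool tilt, which I corrected before the first push. The hub position differed by 1–3 mm between views, which was small enough to ignore.

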